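# Sieve the small nuts out of a mixed lot

### The job

Take the slotted sieve by its handle and, keeping it on the rails of the catch tray, slide it slowly first against the left and then against the right sprung buffer, so that each gives a little; then shake it briskly side to side between them until all four small nuts have dropped through into the tray. Never push a buffer in to the end of its travel. Then lift the sieve off with the three large nuts still in it, set it down upright in the middle of the rubber mat and let go, leaving the other things on the worktop where they are.

Things in the scene. Friction and masses are not known exactly. Their poses are not given: they have to be found in the camera images.
- station: fixed steel catch tray, 140 (x) x 244 (y) mm, 40 mm high, open above, with adjustable sprung buffers over both y ends. Origin: centre of its underside, on the worktop. Its long walls run along its y axis and carry the sieve. The robot's left is about +y of the tray.
- rails_mid (a point): point midway between the two rails at their height, 40 mm above the tray's origin. The rails are the polished tops of the tray's long walls, at x = -60 and +60 mm; the sieve slides on them along y. Guide strips outside them (top 50 mm above the worktop) leave the sieve 3 mm of play each way in x
- buffer_left (a joint): how far the buffer at the tray's +y end (the robot's left) is pushed in, m: 0 free, spring 2.5 N per mm plus a little damping, hard end at 10 mm (25 N): it must never be pushed in more than 9 mm. The buffer sits on an aluminium cross bridge clamped on the tray (150 mm in x, 50 to 64 mm above the worktop); where it is clamped is not reported: at the start the buffer's rubber tip is 6 to 32 mm from the sieve's side wall, to be found by touch
- buffer_right (a joint): the same for the buffer at the tray's -y end (the robot's right)
- sieve: loose steel slotted sieve: an open box of 126 (x) x 118 (y) mm with 3 mm walls 32 mm high and a bridge handle, 0.3 to 0.65 kg empty, standing on the tray's rails. Origin: centre of its underside (40 mm above the tray's origin while on the rails); at the start its axes are parallel to the tray's
- floor_mid (a point): centre of the top of the sieve's floor, 3 mm above its underside. The floor is polished (friction about 0.1) and has three slots along x, 110 mm long and 20 mm wide, centred on y = -42, 0 and +42 mm, with flat lands 22 mm wide between them
- handle_mid (a point): middle of the sieve's handle, 82 mm above the sieve's underside: a black bar along the sieve's x, 14 mm wide in y, 16 mm high, 126 mm long, on flat posts at its two ends. Grip it here from above, across y; below the bar 47 mm are free down to the large nuts
- small_nut_1: small hex steel nut, 14 mm across, 8 mm high, 12 g, lying flat on one of the lands of the sieve at the start. Origin: centre of its underside. It passes the slots once it has slid about 11 mm off its place along the sieve's y
- small_nut_2: small hex steel nut, 14 mm across, 8 mm high, 12 g, lying flat on one of the lands of the sieve at the start. Origin: centre of its underside. It passes the slots once it has slid about 11 mm off its place along the sieve's y
- small_nut_3: small hex steel nut, 14 mm across, 8 mm high, 12 g, lying flat on one of the lands of the sieve at the start. Origin: centre of its underside. It passes the slots once it has slid about 11 mm off its place along the sieve's y
- small_nut_4: small hex steel nut, 14 mm across, 8 mm high, 12 g, lying flat on one of the lands of the sieve at the start. Origin: centre of its underside. It passes the slots once it has slid about 11 mm off its place along the sieve's y
- large_nut_1: large round knurled steel nut, 28 mm in diameter, 24 mm high, 60 g, standing in the sieve. Origin: centre of its underside. It cannot pass the slots
- large_nut_2: large round knurled steel nut, 28 mm in diameter, 24 mm high, 60 g, standing in the sieve. Origin: centre of its underside. It cannot pass the slots
- large_nut_3: large round knurled steel nut, 28 mm in diameter, 24 mm high, 60 g, standing in the sieve. Origin: centre of its underside. It cannot pass the slots
- mat: flat ribbed rubber mat fixed on the worktop to the right of the tray, 150 x 160 mm, 4.7 mm thick at its ribs (4 mm between them, and that is where things rest). Origin: centre of its underside
- plaster_cast: bystander: plaster dental cast, 57 x 67 x 40 mm, origin at the centre of its underside
- wax_jar: bystander: small jar with screw lid, 52 mm in diameter, 48 mm high, origin at the centre of its underside
- glue_bottle: bystander: small white bottle with a pointed cap, 24 mm in diameter, 76 mm high, origin at the centre of its underside
Things that resemble listed ones, but are neither listed nor needed, are in the scene too. Leave any blue look-alike of the large_nut_3 alone.

How it is judged:
On the way, in this order (a step that is already met when the one before it is completed fails the run):
1. the sieve, on the rails, has pushed the left buffer in by at least 1 mm (z of sieve in the frame of station between 0.034 and 0.048 m and horizontal distance between sieve and station below 0.06 m and value of joint buffer_left above 0.001 m).
2. the sieve, on the rails, has pushed the right buffer in by at least 1 mm (z of sieve in the frame of station between 0.034 and 0.048 m and horizontal distance between sieve and station below 0.06 m and value of joint buffer_right above 0.001 m).
3. all four small nuts have dropped into the tray while the sieve is on the rails with the large nuts in it (z of sieve in the frame of station between 0.034 and 0.048 m and horizontal distance between sieve and station below 0.06 m and z of small_nut_1 in the frame of station between -0.005 and 0.026 m and horizontal distance between each of small_nut_1, small_nut_2, small_nut_3, small_nut_4 and station below 0.13 m and z of small_nut_2 in the frame of station between -0.005 and 0.026 m and z of small_nut_3 in the frame of station between -0.005 and 0.026 m and z of small_nut_4 in the frame of station between -0.005 and 0.026 m and z of large_nut_1 in the frame of sieve between -0.006 and 0.04 m and horizontal distance between each of large_nut_1, large_nut_2, large_nut_3 and sieve below 0.08 m and z of large_nut_2 in the frame of sieve between -0.006 and 0.04 m and z of large_nut_3 in the frame of sieve between -0.006 and 0.04 m), for 0.1 s.
At the end, for the whole second after the job is handed in: the sieve stands level (within 0.1 rad) and at rest on the mat, its centre within 30 mm of the mat's; the three large nuts are inside it; the four small nuts lie in the catch tray (horizontal distance between sieve and mat below 0.03 m and z of sieve in the frame of mat between 0 and 0.012 m and angle between sieve's own z axis and vertical below 0.1 rad and linear speed of sieve below 0.02 m/s and z of small_nut_1 in the frame of station between -0.005 and 0.026 m and horizontal distance between each of small_nut_1, small_nut_2, small_nut_3, small_nut_4 and station below 0.13 m and z of small_nut_2 in the frame of station between -0.005 and 0.026 m and z of small_nut_3 in the frame of station between -0.005 and 0.026 m and z of small_nut_4 in the frame of station between -0.005 and 0.026 m and z of large_nut_1 in the frame of sieve between -0.006 and 0.04 m and horizontal distance between each of large_nut_1, large_nut_2, large_nut_3 and sieve below 0.08 m and z of large_nut_2 in the frame of sieve between -0.006 and 0.04 m and z of large_nut_3 in the frame of sieve between -0.006 and 0.04 m); the robot touches nothing.
It fails at once if the left buffer is pushed in more than 9 mm, to the end of its travel (value of joint buffer_left above 0.009 m).
It fails at once if the right buffer is pushed in more than 9 mm, to the end of its travel (value of joint buffer_right above 0.009 m).
It fails at once if the plaster cast is moved more than 20 mm (distance of plaster_cast from where it was at the start of the episode above 0.02 m).
It fails at once if the wax jar is moved more than 20 mm (distance of wax_jar from where it was at the start of the episode above 0.02 m).
It fails at once if the glue bottle is moved more than 20 mm (distance of glue_bottle from where it was at the start of the episode above 0.02 m).
It also fails if it takes over 48 s, if anything falls off the work surface, if the arm or the gripper's body presses on something with over 40 N, if the wrist force passes 120 N, or if a joint passes its speed limit or range.

### The arm

A 7-joint arm with a two-finger parallel gripper is mounted at the origin on a cart in front of the work surface, level with it; the furniture and walls round the work are solid. World frame = base frame: x ahead of the robot, y to its left, z up, the work surface at z = 0. Lengths are in m, angles in rad, forces in N, time in s.
With the tool pointing down it reaches from about 0.425 to 0.875 m from the base axis. Payload 9.9 kg.
Tool frame: the origin (TCP) lies at the very end of the fingers, on their centre line; the grasp point (between the pads) lies 19 mm behind it; z points along the fingers, y is the line along which they close (so a half turn about z gives the same grasp; the last joint's range is limited). The gripper opens to 85 mm and grips with 20 to 120 N. Pads are 22 mm wide; open, the fingers measure 114 mm over their backs; the gripper's body (76 mm by 85 mm) begins 54 mm behind the grasp point. The pads swing forward as they close: fully open they stand 13 mm farther back than shut.
Start: joints at [-1.279, 0.576, 0.025, 1.437, -0.015, 1.129, -0.057], TCP at [0.248, 0.628, 0.231] pointing down, gripper open.
Joint ranges: [-2.76, 2.76], [-0.34, 2.15], [-1.52, 1.57], [0.19, 2.46], [-1.09, 4.23], [0.17, 1.99], [-2.82, 2.82]. Speed limits (rad/s): [2.22, 2.22, 3.01, 3.01, 3.14, 3.14, 3.14].

### API

Orientations are given as a 3x3 rotation matrix whose columns are the frame's x, y, z axes.
In Python, from rig import arm, optics gives the robot as it stands.
- The arm moves only by the tool apply_moves, never from a script. Its argument "plan" is a list that holds one entry, the list of rows, each a list of 5 numbers: the shift along the tool's x, y, z in units of 12 cm (1.0 is 12 cm), then the turn about the tool's z in units of pi rad (1.0 is pi rad), then the gripper command: -1 is shut, 1 is fully open, values between are in proportion. A call has 1 to 8 rows; each row is the pose to reach, as a shift and turn from the pose commanded when the call began, along the tool's axes at that moment, turning the shorter way round; what a row does not reach only later rows make up. A row lasts 1/12 s, in which the tool goes at most 41.7 mm and 7.16 degrees, less where a joint would pass 70% of its speed; a pose out of reach is approached as far as the arm can. A call with a number of a shift or a turn outside -1 to 1 is refused whole. A call with a gripper value outside its range is refused whole. The fingers move at their own pace and stop on an object; "grip_force" is the grip in N (left out, the last holds). Time passes only in rows, so rows that repeat a pose let the fingers close. It gives the time, the measured TCP pose, the force, the opening and the grip force at its end, in the units of the state.
- arm.sense(): the state, without advancing time (a new reading comes with each control period).
- optics.get_image(name): name is "scene" or "top" or "wrist"; returns the picture (400x640x3 uint8, red, green, blue); there is no depth.
- optics.camera_model(name): a dict with "fx", "fy", "cx", "cy" (pixels), "xyz" and "attitude" of the camera in the world; the wrist camera has in their place "hand_eye" (4x4, takes a point from camera to tool coordinates, whose origin is the TCP and whose axes are the flange's). Camera axes: x right, y up, looking along -z (the intrinsics and any distortion apply to the point x, -y, -z); pixel columns grow to the right and rows downward; lengths in m; the calibration is good to about 2 mm. A picture is of the moment at which its call begins: read the wrist's pose just before it. camera_model takes no time and is no camera call.
- arm.job_done(): hands the job in; it is judged then, once.
The state is a dict: "t": time; "joint_positions": joint angles; "qvel": joint speeds; "tau": joint torques, N m; "position": TCP position; "ee_rot": TCP orientation; "force": force on the tool from outside, world axes, zero at the start; "moment": the same for the moment, N m; "grip_width": opening from 0.0 (shut) to 1.0 (fully open); "finger_force": force on a finger pad.
Only numpy, scipy, OpenCV 4.12 (cv2) and the standard library are available. Lean on these libraries where they do the work, as an engineer would, in place of code of your own. Each camera call takes 0.05 s, during which the arm holds its last target. There are 200 camera calls.

## Working session

There is one attempt and no reset: what is moved stays moved. The work goes in short steps, Python scripts to look and compute and a tool call to move; the robot and the scene stay as the last step left them, time stands still between calls to the robot, and variables do not carry over. Pictures are saved under pics/ and viewed, at most 12 in all, crops included, and the job is handed in when it is done.

Besides the shell and the picture viewer there is one more tool, called as name([rows], argument=value, ...), one row to a line, values as JSON. apply_moves: Moves the arm, as the interface text tells. Shifts and turns lie within -1 to 1; 1 stands for 12 cm of shift or pi rad of turn. Its arguments: {"type":"object","properties":{"plan":{"type":"array","items":{"type":"array","items":{"type":"array","items":{"type":"number"}}}},"grip_force":{"type":"number"}},"required":["plan"]}

```bash
ls; mkdir -p pics
python3 - <<'E'
from rig import arm, optics
import cv2
s=arm.sense();print(s)
for n in("scene","top"):
    print(n,optics.camera_model(n))
    cv2.imwrite(f"pics/{n}0.png",optics.get_image(n)[:,:,::-1])
print(optics.camera_model("wrist"))
E
```

```text
pics
{'t': 0.0, 'joint_positions': array([-1.27879615,  0.57652133,  0.02483746,  1.43794355, -0.01497664,
        1.1289877 , -0.0565206 ]), 'qvel': array([-4.26172182e-04, -3.76024528e-05, -1.00608980e-03,  3.24965604e-04,
        1.67219785e-03, -3.13785866e-04,  9.44225310e-06]), 'tau': array([ 6.90790989e-05, -7.65760732e+01,  2.25048110e+00, -2.85980111e+01,
        1.53131818e-02,  1.25333472e-02,  1.85474096e-05]), 'position': array([0.24756421, 0.62746023, 0.23043722]), 'ee_rot': array([[-9.30224756e-01,  3.66989967e-01, -5.15917384e-04],
       [ 3.66990315e-01,  9.30223397e-01, -1.59404892e-03],
       [-1.05081539e-04, -1.67216045e-03, -9.99998596e-01]]), 'force': array([0.33791018, 0.00837116, 0.57918605]), 'moment': array([ 0.00406905,  0.02272121, -0.01158509]), 'finger_force': 0.0, 'grip_width': 0.9957401115973645}
scene {'fx': 428.18202699446886, 'fy': 428.18202699446886, 'cx': 316.78904740528435, 'cy': 193.5603541100361, 'xyz': array([0.24568508, 0.30922281, 0.68525214]), 'attitude': array([[-0.82606686,  0.40138766, -0.39560269],
       [-0.56335399, -0.56858566,  0.59945194],
       [ 0.0156786 ,  0.71805174,  0.69581311]])}
top {'fx': 375.1599121753772, 'fy': 375.1599121753772, 'cx': 317.77725218570754, 'cy': 201.70756217847563, 'xyz': array([ 0.41026744, -0.22131508,  0.93513474]), 'attitude': array([[ 0.06173925,  0.97317301, -0.22163607],
       [-0.99809137,  0.06050368, -0.01236649],
       [ 0.00137507,  0.22197655,  0.97505103]])}
{'fx': 276.7424179393816, 'fy': 276.7424179393816, 'cx': 316.7455595270917, 'cy': 196.8542904898711, 'hand_eye': array([[-1.50272669e-04,  9.57202664e-01,  2.89418446e-01,
         7.32476680e-02],
       [ 9.99999837e-01,  3.03267670e-04, -4.83783874e-04,
        -2.82529044e-04],
       [-5.50850471e-04,  2.89418326e-01, -9.57202554e-01,
        -1.42758990e-01],
       [ 0.00000000e+00,  0.00000000e+00,  0.00000000e+00,
         1.00000000e+00]])}
```

View pics/top0.png

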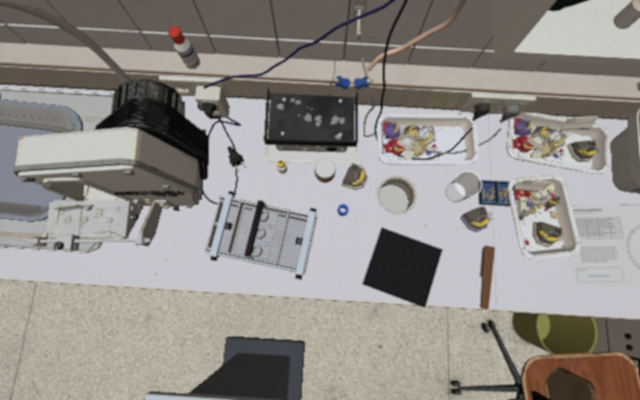

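View pics/scene0.png

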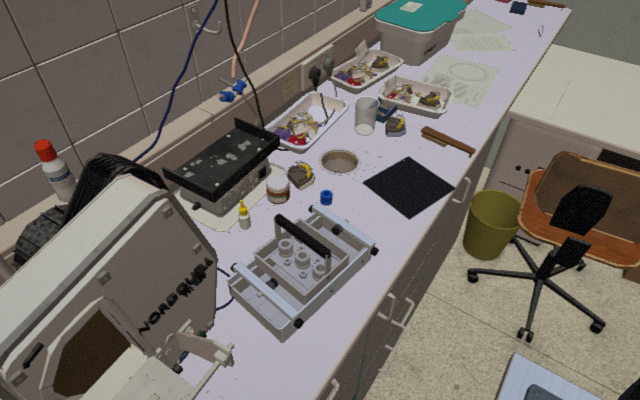

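The top view shows the tray at about (262,235) with the black handle bar from (262,203) to (250,255), and the mat at (403,267). The scene view shows the bar from (278,218) to (328,255). The blue round look-alike is at (343,210) in top; it lies outside the sieve, so I leave it alone. Next I measure the bar and the mat.

```bash
cat > h.py <<'E'
from rig import arm, optics
import cv2, numpy as np
def ray(n,px,T=None):
    m=optics.camera_model(n)
    d=np.array([(px[0]-m['cx'])/m['fx'],-(px[1]-m['cy'])/m['fy'],-1.])
    if n=='wrist':
        s=T; H=m['hand_eye'];R=s['ee_rot']@H[:3,:3];c=s['position']+s['ee_rot']@H[:3,3]
    else: R,c=m['attitude'],m['xyz']
    return c,R@d
def onz(n,px,z,T=None):
    c,d=ray(n,px,T); return c+d*(z-c[2])/d[2]
def tri(r1,r2):
    (a,u),(b,v)=r1,r2
    A=np.stack([u,-v],1);t=np.linalg.lstsq(A,b-a,rcond=None)[0]
    p,q=a+u*t[0],b+v*t[1];return (p+q)/2,np.linalg.norm(p-q)
def blob(im,box,thr=60,seed=None):
    x0,y0,x1,y1=box;g=im.max(2)[y0:y1,x0:x1]
    n,l,st,c=cv2.connectedComponentsWithStats((g<thr).astype(np.uint8))
    k=1+np.argmax(st[1:,4]);cs,_=cv2.findContours((l==k).astype(np.uint8),0,2)
    r=cv2.minAreaRect(cs[0]);b=cv2.boxPoints(r)+[x0,y0]
    return np.array(r[0])+[x0,y0],b,st[k,4]
E
python3 - <<'E'
from h import *
np.set_printoptions(precision=4,suppress=True)
t=cv2.imread('pics/top0.png');s=cv2.imread('pics/scene0.png')
ct,bt,a=blob(t,(235,198,275,262));print(ct,bt.tolist(),a)
cs,bs,a=blob(s,(265,208,335,264));print(cs,bs.tolist(),a)
print('tri',tri(ray('top',ct),ray('scene',cs)))
print('box at .13',[onz('top',p,.13)for p in bt],'mid .122',onz('top',ct,.122),onz('scene',cs,.122))
cm,bm,a=blob(t,(355,222,450,310),75);print(cm,a,onz('top',cm,.0047),[onz('top',p,.0047) for p in bm])
cm,bm,a=blob(s,(350,150,460,220),75);print(cm,a,onz('scene',cm,.0047))
cv2.imwrite('pics/c1.png',np.vstack([cv2.resize(t[185:285,195:325],None,fx=5.5,fy=5.5,interpolation=2)[:550]]))
E
```

```text
[254.2292 228.5586] [[244.55939102172852, 254.6314697265625], [258.2675132751465, 201.0451774597168], [263.89898681640625, 202.48578643798828], [250.19086456298828, 256.072078704834]] 287
[302.5838 236.1973] [[272.3621635437012, 220.6270294189453], [278.4594612121582, 212.2432460784912], [332.80540466308594, 251.76757049560547], [326.7081108093262, 260.15135192871094]] 641
tri (array([ 0.5267, -0.0758,  0.1213]), np.float64(0.0005506356199710602))
box at .13 [array([ 0.4681, -0.0625,  0.13  ]), array([ 0.5866, -0.0803,  0.13  ]), array([ 0.5842, -0.0929,  0.13  ]), array([ 0.4658, -0.0747,  0.13  ])] mid .122 [ 0.5264 -0.076   0.122 ] [ 0.5267 -0.0753  0.122 ]
[402.8686 267.3613] 3755 [ 0.4702 -0.4275  0.0047] [array([ 0.4245, -0.3285,  0.0047]), array([ 0.5637, -0.3742,  0.0047]), array([ 0.5169, -0.5285,  0.0047]), array([ 0.381 , -0.4784,  0.0047])]
[408.6031 185.3691] 2907 [ 0.4724 -0.4239  0.0047]
```

View pics/c1.png

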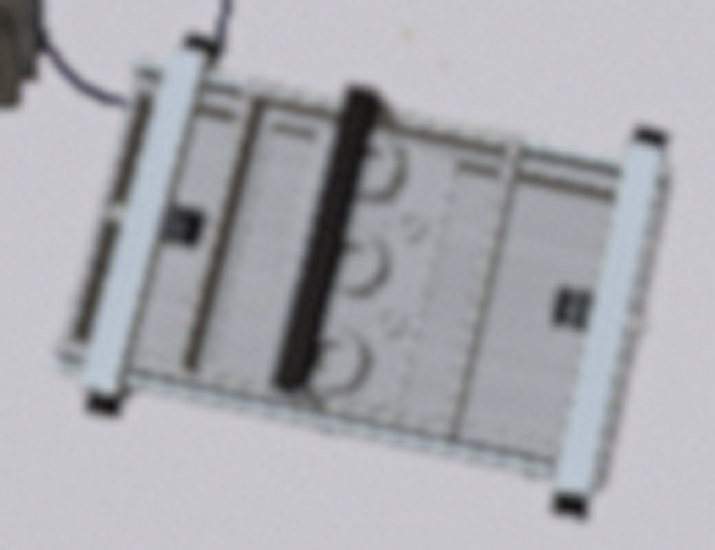

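The crop shows the bar with large nuts at (380,170), (360,270) and (340,365). The bridges' black buffer tips are at (183,225) and (572,308). The three grey knurled nuts in the sieve are the ones meant; the blue one is outside it. Moving toward a point above the handle.

apply_moves([
  [[-0.216, -0.23, 0, 0, 1], [-0.43, -0.46, 0, 0, 1], [-0.65, -0.69, 0, 0, 1], [-0.863, -0.92, 0, 0, 1], [-0.863, -0.92, 0, 0, 1]],
])

```text
t: 0.52
position: [0.3079, 0.4794, 0.2314]
ee_rot: [[-0.927, 0.375, 0.002], [0.375, 0.927, -0.005], [-0.004, -0.004, -1.0]]
force: [0.6, -0.8, -0.4]
grip_width: 1.004
finger_force: 0.0
```

apply_moves([
  [[-0.216, -0.23, 0, 0, 1], [-0.43, -0.46, 0, 0, 1], [-0.65, -0.69, 0, 0, 1], [-0.863, -0.92, 0, 0, 1], [-0.863, -0.92, 0, 0, 1]],
])

```text
t: 0.93
position: [0.3624, 0.339, 0.2313]
ee_rot: [[-0.927, 0.375, 0.001], [0.375, 0.927, -0.004], [-0.002, -0.003, -1.0]]
force: [0.5, -0.0, -0.3]
grip_width: 1.001
finger_force: 0.0
```

apply_moves([
  [[-0.216, -0.23, 0, 0, 1], [-0.43, -0.46, 0, 0, 1], [-0.65, -0.69, 0, 0, 1], [-0.863, -0.92, 0, 0, 1], [-0.863, -0.92, 0, 0, 1]],
])

```text
t: 1.35
position: [0.4175, 0.1987, 0.2314]
ee_rot: [[-0.927, 0.375, 0.001], [0.375, 0.927, -0.003], [-0.002, -0.003, -1.0]]
force: [-1.3, -0.6, -0.5]
grip_width: 0.999
finger_force: 0.0
```

apply_moves([
  [[-0.216, -0.23, 0, 0, 1], [-0.43, -0.46, 0, 0, 1], [-0.65, -0.69, 0, 0, 1], [-0.863, -0.92, 0, 0, 1], [-0.863, -0.92, 0, 0, 1]],
])

```text
t: 1.77
position: [0.4731, 0.058, 0.2315]
ee_rot: [[-0.927, 0.375, 0.001], [0.375, 0.927, -0.003], [-0.003, -0.003, -1.0]]
force: [0.4, -0.1, 0.7]
grip_width: 1.0
finger_force: 0.0
```

apply_moves([
  [[-0.216, -0.23, 0, -0.03, 1], [-0.43, -0.46, 0, -0.07, 1], [-0.65, -0.69, 0, -0.07, 1], [-0.863, -0.92, 0, -0.07, 1], [-0.863, -0.92, 0, -0.07, 1], [-0.863, -0.92, 0, -0.07, 1], [-0.863, -0.92, 0, -0.07, 1]],
])

```text
t: 2.35
position: [0.5266, -0.0746, 0.2309]
ee_rot: [[-0.988, 0.155, -0.001], [0.155, 0.988, 0.001], [0.001, 0.0, -1.0]]
force: [0.2, 1.4, 0.3]
grip_width: 1.001
finger_force: 0.0
```

Run:
```python
from h import *
s=arm.sense();print(s['position'],s['ee_rot'],s['joint_positions'],s['force'])
w=optics.get_image('wrist');cv2.imwrite('pics/w1.png',w[:,:,::-1])
```

```text
[ 0.52663684 -0.07460754  0.23089852] [[-9.87855542e-01  1.55371735e-01 -1.02525405e-03]
 [ 1.55371163e-01  9.87855972e-01  6.16575012e-04]
 [ 1.10860167e-03  4.49792128e-04 -9.99999284e-01]] [-0.06812812  0.36871555  0.16993816  1.81897199 -0.07505263  0.96115982
  1.54847219] [0.18733931 1.37092261 0.32335109]
```

View pics/w1.png

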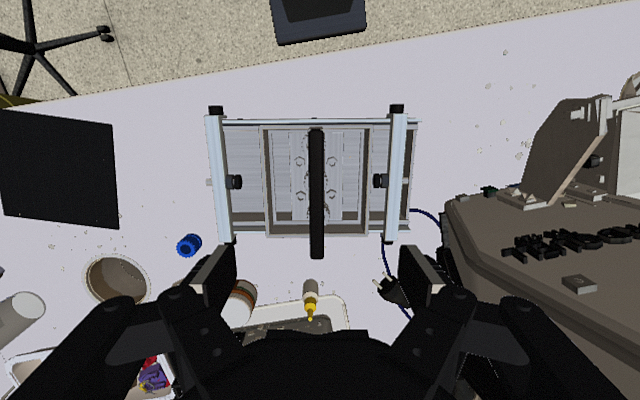

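The wrist view shows the bar upright at x 309–323, y 128–258. The buffer tips are at (236,182) and (378,181), and the mat is at the left. I refine the bar centre and yaw from this picture.

Run:
```python
from h import *
np.set_printoptions(precision=4,suppress=True)
s=arm.sense();w=cv2.imread('pics/w1.png')
g=w.max(2)
for r in (135,160,190,220,250):
    c=np.where(g[r,295:340]<60)[0]+295;print(r,c.min(),c.max(),onz('wrist',((c.min()+c.max()+1)/2-.5,r),.13,s))
c,b,a=blob(w,(300,110,335,265));print(c,b.tolist(),a,[onz('wrist',p,.13,s) for p in b])
# bar axis in tray, bridges edges (bluish light)
for r in (130,160,200,225):
    row=w[r].astype(int);d=np.abs(np.diff(g[r].astype(int)));x=np.where(d>25)[0];x=x[(x>195)&(x<425)];print(r,x.tolist())
```

```text
135 308 323 [ 0.4717 -0.0667  0.13  ]
160 309 323 [ 0.4931 -0.0696  0.13  ]
190 309 323 [ 0.5203 -0.0739  0.13  ]
220 310 323 [ 0.5494 -0.0779  0.13  ]
250 311 323 [ 0.5805 -0.0823  0.13  ]
[316.0541 193.006 ] [[307.4195785522461, 128.04839324951172], [322.93025970458984, 127.83878326416016], [324.68869400024414, 257.9636535644531], [309.1780128479004, 258.17327880859375]] 1907 [array([ 0.4648, -0.0726,  0.13  ]), array([ 0.4667, -0.0595,  0.13  ]), array([ 0.5902, -0.0762,  0.13  ]), array([ 0.5881, -0.0913,  0.13  ])]
130 [218, 219, 222, 257, 258, 262, 267, 306, 309, 310, 319, 320, 321, 322, 363, 364, 368, 369, 372, 388, 389, 390, 391, 392, 393, 405, 406, 412, 413, 416]
160 [208, 221, 222, 226, 259, 264, 268, 269, 272, 273, 288, 303, 304, 307, 308, 323, 324, 326, 327, 335, 337, 358, 359, 362, 363, 367, 386, 387, 388, 389, 390, 403, 404, 410, 413]
200 [226, 227, 230, 262, 266, 267, 271, 274, 298, 299, 300, 308, 309, 323, 324, 341, 342, 356, 358, 360, 361, 365, 366, 384, 385, 386, 387, 388, 399, 400, 401, 406, 409]
225 [228, 229, 232, 264, 268, 308, 323, 325, 326, 364, 365, 367, 368, 385, 386, 397, 398, 407]
```

apply_moves([
  [[0, 0, 0.3, -0.004, 1], [0, 0, 0.6, -0.004, 1], [0, 0, 0.85, -0.004, 1], [0, 0, 0.95, -0.004, 1]],
])

```text
t: 2.73
position: [0.5247, -0.0731, 0.1139]
ee_rot: [[-0.99, 0.14, -0.005], [0.14, 0.99, 0.001], [0.005, 0.0, -1.0]]
force: [-0.0, 0.4, 1.1]
grip_width: 1.003
finger_force: 0.0
```

apply_moves([
  [[0, 0, 0.06, 0, 1], [0, 0, 0.115, 0, 1], [0, 0, 0.115, 0, 0], [0, 0, 0.115, 0, -1], [0, 0, 0.115, 0, -1], [0, 0, 0.115, 0, -1], [0, 0, 0.115, 0, -1], [0, 0, 0.115, 0, -1]],
], grip_force=60)

```text
t: 3.4
position: [0.5271, -0.0757, 0.1041]
ee_rot: [[-0.99, 0.143, 0.001], [0.143, 0.99, 0.0], [-0.001, 0.0, -1.0]]
force: [-6.7, -0.8, 24.6]
grip_width: 0.154
finger_force: 60.4
```

apply_moves([
  [[0, 0, -0.008, 0, -1], [0, 0, -0.008, 0, -1], [0, 0.01, -0.008, 0, -1], [0, 0.02, -0.008, 0, -1], [0, 0.03, -0.008, 0, -1], [0, 0.03, -0.008, 0, -1]],
])

```text
t: 3.9
position: [0.5273, -0.0716, 0.1043]
ee_rot: [[-0.99, 0.142, -0.0], [0.142, 0.99, 0.0], [0.0, 0.0, -1.0]]
force: [0.4, -0.1, -5.8]
grip_width: 0.152
finger_force: 58.5
```

apply_moves([
  [[0, 0.008, 0.001, 0, -1], [0, 0.016, 0.001, 0, -1], [0, 0.024, 0.001, 0, -1], [0, 0.032, 0.001, 0, -1], [0, 0.032, 0.001, 0, -1]],
])

```text
t: 4.32
position: [0.5278, -0.0679, 0.1043]
ee_rot: [[-0.99, 0.143, -0.0], [0.143, 0.99, 0.0], [0.0, 0.0, -1.0]]
force: [0.2, 0.9, -5.2]
grip_width: 0.153
finger_force: 58.5
```

apply_moves([
  [[0, 0.008, 0.001, 0, -1], [0, 0.016, 0.001, 0, -1], [0, 0.024, 0.001, 0, -1], [0, 0.032, 0.001, 0, -1], [0, 0.032, 0.001, 0, -1]],
])

```text
t: 4.73
position: [0.5283, -0.0651, 0.1044]
ee_rot: [[-0.99, 0.143, 0.0], [0.143, 0.99, -0.001], [-0.0, -0.001, -1.0]]
force: [-1.7, -4.0, -2.6]
grip_width: 0.152
finger_force: 58.9
```

apply_moves([
  [[0, 0.008, 0, 0, -1], [0, 0.016, 0, 0, -1], [0, 0.016, 0, 0, -1], [0, 0.016, 0, 0, -1]],
])

```text
t: 5.07
position: [0.5285, -0.0639, 0.1045]
ee_rot: [[-0.99, 0.144, 0.0], [0.144, 0.99, -0.001], [-0.0, -0.001, -1.0]]
force: [-1.5, -7.4, -0.7]
grip_width: 0.155
finger_force: 59.2
```

apply_moves([
  [[0, -0.015, 0, 0, -1], [0, -0.035, 0, 0, -1], [0, -0.055, 0, 0, -1], [0, -0.075, 0, 0, -1], [0, -0.095, 0, 0, -1], [0, -0.115, 0, 0, -1], [0, -0.13, 0, 0, -1], [0, -0.14, 0, 0, -1]],
])

```text
t: 5.73
position: [0.5263, -0.0794, 0.1042]
ee_rot: [[-0.99, 0.143, -0.0], [0.143, 0.99, 0.0], [0.0, 0.0, -1.0]]
force: [0.8, 0.4, -4.2]
grip_width: 0.152
finger_force: 58.9
```

Run:
```python
from h import *
w=optics.get_image('wrist');print(arm.sense()['position'],arm.sense()['force'])
cv2.imwrite('pics/w2.png',cv2.resize(w[100:270,190:430,::-1],None,fx=3.3,fy=3.3,interpolation=2))
```

```text
[ 0.52622425 -0.0796231   0.10421789] [ 0.17700913 -0.9648159  -3.0311529 ]
```

View pics/w2.png

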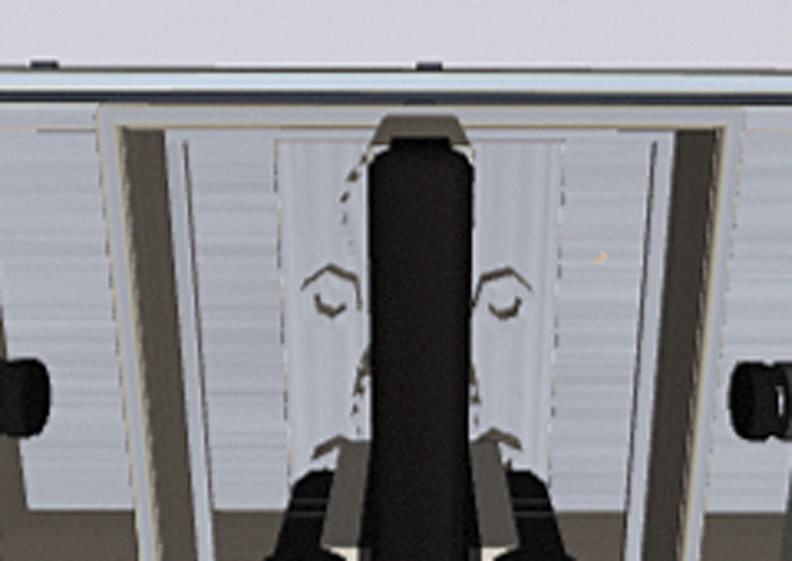

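The right buffer tip is at (48,395) with the sieve wall at 130, so about 23 mm remain. The small nuts are at (330,290), (503,290), (335,450) and (498,450).

apply_moves([
  [[0, -0.015, 0, 0, -1], [0, -0.035, 0, 0, -1], [0, -0.055, 0, 0, -1], [0, -0.075, 0, 0, -1], [0, -0.095, 0, 0, -1], [0, -0.11, 0, 0, -1], [0, -0.12, 0, 0, -1], [0, -0.125, 0, 0, -1]],
])

```text
t: 6.45
position: [0.5241, -0.0943, 0.1042]
ee_rot: [[-0.99, 0.143, -0.0], [0.143, 0.99, -0.0], [-0.0, -0.0, -1.0]]
force: [0.3, 0.4, -3.0]
grip_width: 0.15
finger_force: 59.0
```

apply_moves([
  [[0, -0.008, 0, 0, -1], [0, -0.016, 0, 0, -1], [0, -0.024, 0, 0, -1], [0, -0.032, 0, 0, -1], [0, -0.032, 0, 0, -1]],
])

```text
t: 6.87
position: [0.5235, -0.0981, 0.1042]
ee_rot: [[-0.99, 0.143, -0.0], [0.143, 0.99, -0.0], [0.0, -0.0, -1.0]]
force: [-0.2, 0.2, -3.5]
grip_width: 0.153
finger_force: 59.0
```

apply_moves([
  [[0, -0.008, 0, 0, -1], [0, -0.016, 0, 0, -1], [0, -0.024, 0, 0, -1], [0, -0.032, 0, 0, -1], [0, -0.032, 0, 0, -1]],
])

```text
t: 7.28
position: [0.523, -0.1019, 0.1042]
ee_rot: [[-0.99, 0.143, -0.0], [0.143, 0.99, -0.0], [0.0, -0.0, -1.0]]
force: [-0.4, -0.8, -3.2]
grip_width: 0.15
finger_force: 59.0
```

apply_moves([
  [[0, -0.008, 0, 0, -1], [0, -0.016, 0, 0, -1], [0, -0.024, 0, 0, -1], [0, -0.024, 0, 0, -1]],
])

```text
t: 7.62
position: [0.5226, -0.1048, 0.1042]
ee_rot: [[-0.99, 0.143, -0.0], [0.143, 0.99, -0.0], [0.0, -0.0, -1.0]]
force: [-0.4, -0.8, -2.3]
grip_width: 0.15
finger_force: 59.0
```

apply_moves([
  [[0, -0.008, 0, 0, -1], [0, -0.016, 0, 0, -1], [0, -0.024, 0, 0, -1], [0, -0.024, 0, 0, -1]],
])

```text
t: 7.95
position: [0.5223, -0.1068, 0.1043]
ee_rot: [[-0.99, 0.142, 0.0], [0.142, 0.99, 0.001], [0.0, 0.001, -1.0]]
force: [0.2, 3.8, -2.1]
grip_width: 0.156
finger_force: 59.2
```

apply_moves([
  [[0, -0.008, 0, 0, -1], [0, -0.015, 0, 0, -1], [0, -0.015, 0, 0, -1], [0, -0.015, 0, 0, -1]],
])

```text
t: 8.28
position: [0.5222, -0.108, 0.1043]
ee_rot: [[-0.99, 0.142, 0.0], [0.142, 0.99, 0.001], [-0.0, 0.001, -1.0]]
force: [-0.2, 6.4, 0.2]
grip_width: 0.152
finger_force: 59.4
```

apply_moves([
  [[0, 0.15, 0, 0, -1], [0, 0.28, 0, 0, -1], [0, 0.28, 0, 0, -1], [0, 0.06, 0, 0, -1], [0, 0.06, 0, 0, -1], [0, 0.28, 0, 0, -1], [0, 0.28, 0, 0, -1], [0, 0.17, 0, 0, -1]],
])

```text
t: 8.95
position: [0.5259, -0.0852, 0.1042]
ee_rot: [[-0.99, 0.138, 0.001], [0.138, 0.99, 0.002], [-0.0, 0.002, -1.0]]
force: [-0.3, 0.4, -2.5]
grip_width: 0.15
finger_force: 59.8
```

Run:
```python
from h import *
w=optics.get_image('wrist');s=optics.get_image('scene');print(arm.sense()['position'],arm.sense()['force'])
a=cv2.resize(w[100:270,190:430,::-1],None,fx=2.4,fy=2.4,interpolation=2)[:,:,:]
b=cv2.resize(s[190:340,225:385,::-1],(576,540*576//576),interpolation=2)[:192+0]
cv2.imwrite('pics/w3.png',a)
b=cv2.resize(s[200:320,235:375,::-1],None,fx=5,fy=5,interpolation=2);cv2.imwrite('pics/s3.png',b)
```

```text
[ 0.52441225 -0.09110739  0.10424017] [-0.72421604 -0.70169622 -0.76833554]
```

View pics/w3.png

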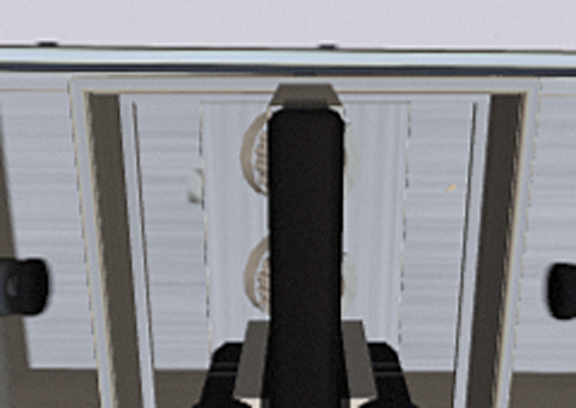

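The shake moved the nuts; one small nut shows at (195,187), seemingly through a slot. I continue shaking.

apply_moves([
  [[0, 0.12, 0, 0, -1], [0, 0.12, 0, 0, -1], [0, -0.12, 0, 0, -1], [0, -0.12, 0, 0, -1], [0, 0.12, 0, 0, -1], [0, 0.12, 0, 0, -1], [0, -0.12, 0, 0, -1], [0, -0.12, 0, 0, -1]],
])

```text
t: 9.72
position: [0.5226, -0.1071, 0.1046]
ee_rot: [[-0.989, 0.145, 0.001], [0.145, 0.989, -0.003], [-0.001, -0.002, -1.0]]
force: [2.1, 2.1, -3.1]
grip_width: 0.151
finger_force: 60.1
```

apply_moves([
  [[0, 0.25, 0, 0, -1], [0, 0.25, 0, 0, -1], [0, 0, 0, 0, -1], [0, 0, 0, 0, -1], [0, 0.25, 0, 0, -1], [0, 0.25, 0, 0, -1], [0, 0, 0, 0, -1], [0, 0, 0, 0, -1]],
])

```text
t: 10.38
position: [0.5225, -0.1069, 0.1045]
ee_rot: [[-0.989, 0.145, 0.001], [0.145, 0.989, -0.003], [-0.001, -0.002, -1.0]]
force: [2.3, 0.5, -3.7]
grip_width: 0.152
finger_force: 60.2
```

Run:
```python
from h import *
w=optics.get_image('wrist');s=optics.get_image('scene');t=optics.get_image('top');print(arm.sense()['position'],arm.sense()['force'])
a=cv2.resize(w[100:270,190:430,::-1],(395,280),interpolation=2)
b=cv2.resize(s[200:320,235:375,::-1],(395,300),interpolation=2)
c=cv2.resize(t[185:285,195:325,::-1],(395,304),interpolation=2)
o=np.zeros((590,800,3),np.uint8);o[:280,:395]=a;o[285:585,:395]=b;o[:304,400:795]=c
c=cv2.resize(s[235:285,265:335,::-1],(395,282),interpolation=2);o[306:588,400:795]=c
cv2.imwrite('pics/m4.png',o)
```

```text
[ 0.52271103 -0.103115    0.10421911] [ 0.09883162 -0.23059187 -0.87736859]
```

View pics/m4.png

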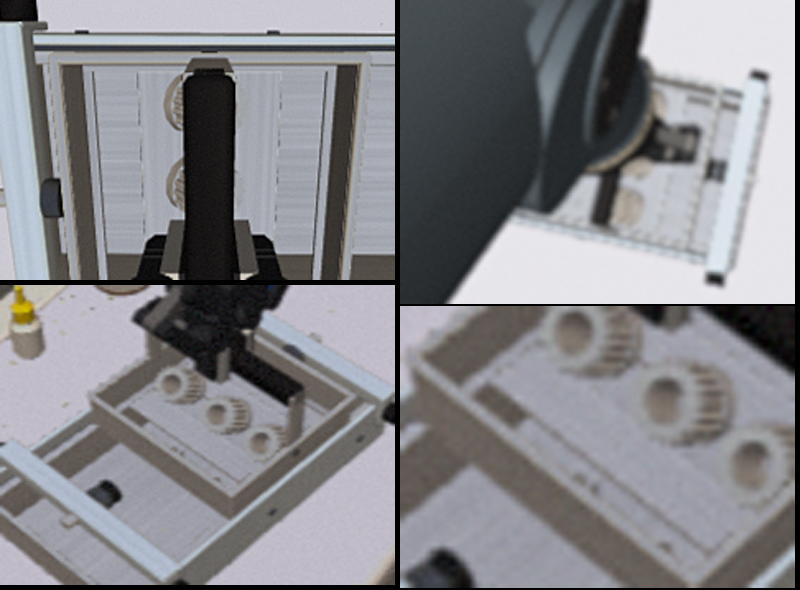

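The three large nuts are in the sieve, standing on the middle, and no small nuts are visible on the lands. Bits at (585,485) and (665,545) seem to be nuts in or below the left slot. I shake more and look again from the other end.

apply_moves([
  [[0, 0.25, 0, 0, -1], [0, 0.25, 0, 0, -1], [0, 0, 0, 0, -1], [0, 0, 0, 0, -1], [0, 0.25, 0, 0, -1], [0, 0.25, 0, 0, -1], [0, 0, 0, 0, -1], [0, 0, 0, 0, -1]],
])

```text
t: 11.2
position: [0.5224, -0.1061, 0.1044]
ee_rot: [[-0.99, 0.144, 0.0], [0.144, 0.99, -0.002], [-0.0, -0.002, -1.0]]
force: [1.1, -0.2, -4.4]
grip_width: 0.152
finger_force: 60.2
```

apply_moves([
  [[0, 0.25, 0, 0, -1], [0, 0.25, 0, 0, -1], [0, 0, 0, 0, -1], [0, 0, 0, 0, -1], [0, 0.24, 0, 0, -1], [0, 0.24, 0, 0, -1], [0, 0.24, 0, 0, -1], [0, 0.24, 0, 0, -1]],
])

```text
t: 11.87
position: [0.527, -0.0737, 0.1042]
ee_rot: [[-0.99, 0.141, -0.0], [0.141, 0.99, 0.0], [0.0, 0.0, -1.0]]
force: [0.5, 0.7, -0.7]
grip_width: 0.151
finger_force: 60.8
```

Run:
```python
from h import *
w=optics.get_image('wrist');s=optics.get_image('scene');t=optics.get_image('top');print(arm.sense()['position'],arm.sense()['force'])
f=lambda i,x0,y0,x1,y1:cv2.resize(i[y0:y1,x0:x1,::-1],(395,290),interpolation=2)
o=np.vstack([np.hstack([f(w,190,100,430,276),f(t,235,185,325,251)]),np.hstack([f(s,225,200,375,310),f(s,255,230,335,289)])])
cv2.imwrite('pics/m5.png',o)
```

```text
[ 0.52681159 -0.07480089  0.10422625] [0.25684538 0.44011334 0.40003721]
```

View pics/m5.png

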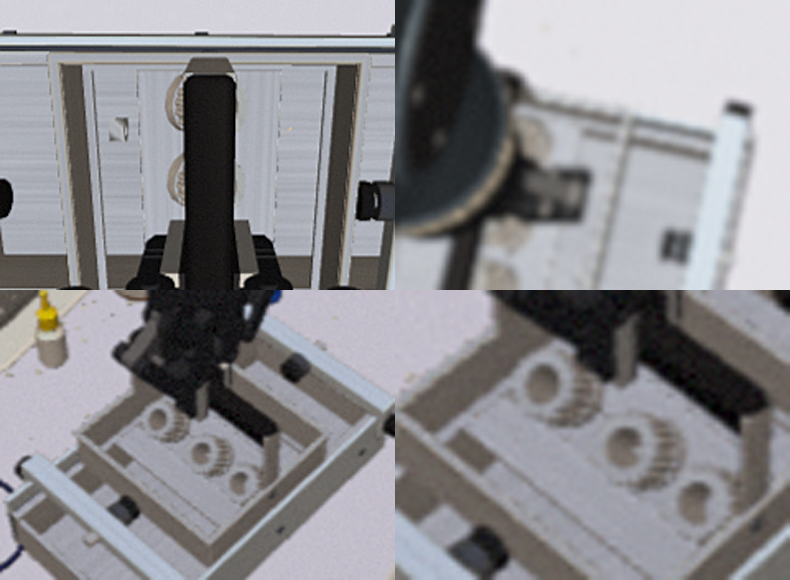

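Through the right slot a nut at (118,128) lies still in the tray, and the lands that I can see are clear. I shake two more rounds for the hidden area before lifting.

apply_moves([
  [[0, -0.25, 0, 0, -1], [0, -0.25, 0, 0, -1], [0, 0.015, 0, 0, -1], [0, 0.015, 0, 0, -1], [0, -0.25, 0, 0, -1], [0, -0.25, 0, 0, -1], [0, 0.015, 0, 0, -1], [0, 0.015, 0, 0, -1]],
])

```text
t: 12.68
position: [0.5281, -0.0681, 0.1042]
ee_rot: [[-0.99, 0.14, 0.001], [0.14, 0.99, 0.003], [-0.0, 0.003, -1.0]]
force: [0.8, 2.9, 0.4]
grip_width: 0.148
finger_force: 61.0
```

apply_moves([
  [[0, -0.26, 0, 0, -1], [0, -0.26, 0, 0, -1], [0, 0, 0, 0, -1], [0, 0, 0, 0, -1], [0, -0.26, 0, 0, -1], [0, -0.26, 0, 0, -1], [0, 0, 0, 0, -1], [0, 0, 0, 0, -1]],
])

```text
t: 13.35
position: [0.5281, -0.0679, 0.1042]
ee_rot: [[-0.99, 0.14, 0.001], [0.14, 0.99, 0.003], [-0.0, 0.003, -1.0]]
force: [1.0, 3.3, 0.7]
grip_width: 0.152
finger_force: 61.0
```

apply_moves([
  [[0, -0.26, 0, 0, -1], [0, -0.26, 0, 0, -1], [0, 0, 0, 0, -1], [0, 0, 0, 0, -1], [0, -0.1, 0, 0, -1], [0, -0.13, 0, 0, -1], [0, -0.13, 0, 0, -1], [0, -0.13, 0, 0, -1]],
])

```text
t: 14.02
position: [0.5247, -0.0888, 0.1042]
ee_rot: [[-0.99, 0.144, -0.0], [0.144, 0.99, -0.0], [0.0, -0.0, -1.0]]
force: [-0.5, -1.2, 0.6]
grip_width: 0.148
finger_force: 61.0
```

apply_moves([
  [[0, 0, -0.04, 0, -1], [0, 0, -0.12, 0, -1], [0, 0, -0.25, 0, -1], [0, 0, -0.4, 0, -1], [0, 0, -0.55, 0, -1], [0, 0, -0.68, 0, -1], [0, 0, -0.75, 0, -1], [0, 0, -0.75, 0, -1]],
], grip_force=80)

```text
t: 14.68
position: [0.5257, -0.0882, 0.1962]
ee_rot: [[-0.99, 0.143, 0.003], [0.143, 0.99, -0.0], [-0.003, 0.0, -1.0]]
force: [1.0, 0.5, -6.1]
grip_width: 0.144
finger_force: 78.2
```

Run:
```python
from h import *
w=optics.get_image('wrist');s=optics.get_image('scene');t=optics.get_image('top');print(arm.sense()['position'],arm.sense()['force'])
f=lambda i,x0,y0,x1,y1:cv2.resize(i[y0:y1,x0:x1,::-1],(395,290),interpolation=2)
o=np.vstack([np.hstack([f(w,190,100,430,276),f(t,195,185,325,280)]),np.hstack([f(s,225,210,385,328),f(s,255,170,345,236)])])
cv2.imwrite('pics/m6.png',o)
```

```text
[ 0.52435695 -0.08806685  0.19345587] [ 0.17664561  0.70662761 -6.16921146]
```

View pics/m6.png

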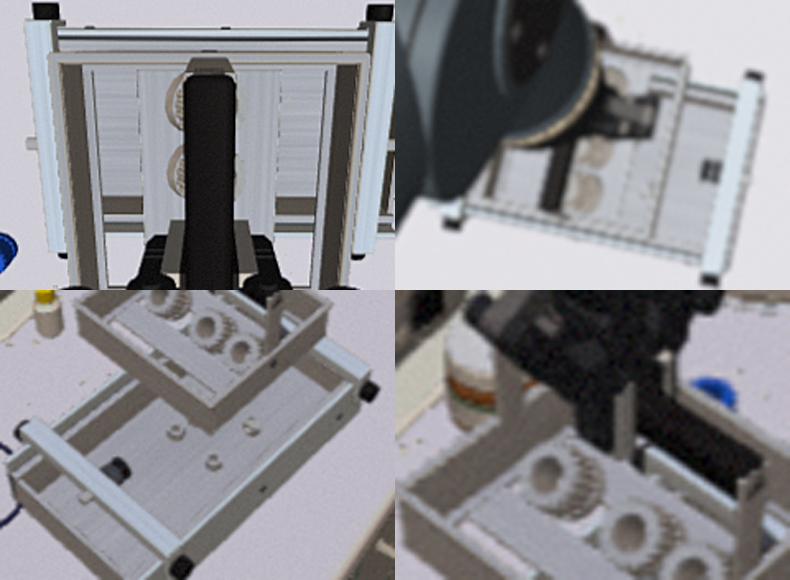

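Three small nuts show in the tray at (175,432), (213,462) and (252,427). The fourth is hidden by the sieve or still in it. I raise the sieve, shift it aside (reversible) and look again.

apply_moves([
  [[0, -0.05, -0.1, 0, -1], [0, -0.15, -0.2, 0, -1], [0, -0.3, -0.3, 0, -1], [0, -0.5, -0.4, 0, -1], [0, -0.7, -0.4, 0, -1], [0, -0.87, -0.4, 0, -1], [0, -0.95, -0.4, 0, -1], [0, -0.95, -0.4, 0, -1]],
])

```text
t: 15.5
position: [0.5073, -0.2038, 0.2411]
ee_rot: [[-0.989, 0.147, -0.002], [0.147, 0.989, -0.001], [0.002, -0.001, -1.0]]
force: [0.5, -0.5, -5.2]
grip_width: 0.148
finger_force: 78.6
```

Run:
```python
from h import *
import json
S=arm.sense();w=optics.get_image('wrist');s=optics.get_image('scene');t=optics.get_image('top');print(S['position'],S['force'],S['ee_rot'])
for n,i in(('w',w),('s',s),('t',t)):cv2.imwrite(f'pics/raw7{n}.png',i[:,:,::-1])
f=lambda i,x0,y0,x1,y1:cv2.resize(i[y0:y1,x0:x1,::-1],(395,290),interpolation=2)
o=np.vstack([np.hstack([f(w,190,100,430,276),f(t,205,190,325,278)]),np.hstack([f(s,225,220,385,338),f(s,250,120,390,223)])])
cv2.imwrite('pics/m7.png',o)
```

```text
[ 0.50733909 -0.20376565  0.24114577] [ 0.51997652 -0.51862907 -5.1872931 ] [[-9.89161987e-01  1.46811114e-01 -2.24932960e-03]
 [ 1.46813142e-01  9.89163949e-01 -7.64137153e-04]
 [ 2.11277192e-03 -1.08608657e-03 -9.99997178e-01]]
```

View pics/m7.png

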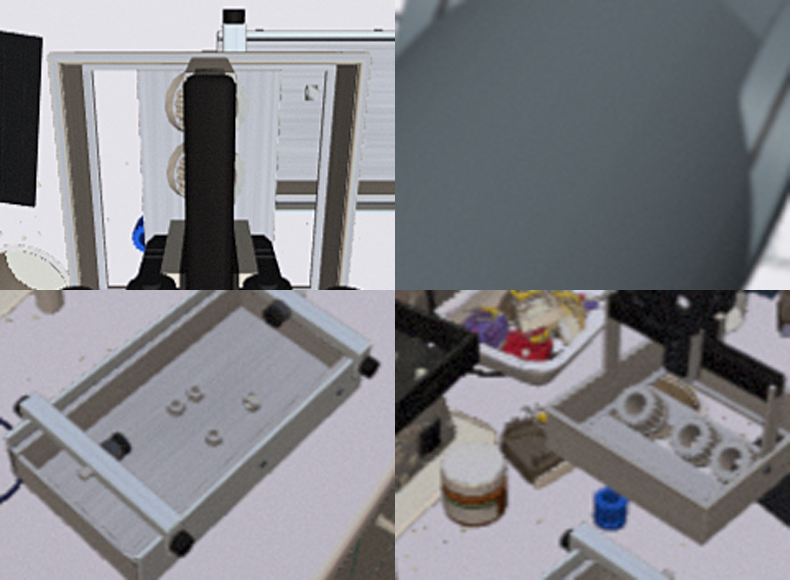

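All four small nuts lie in the tray at (175,407), (195,395), (213,437) and (250,402), and the three large nuts are in the sieve. Next I carry the sieve to the mat.

apply_moves([
  [[0, -0.05, 0, 0, -1], [0, -0.16, 0, 0, -1], [0, -0.32, 0, 0, -1], [0.01, -0.5, 0, 0, -1], [0.014, -0.68, 0, 0, -1], [0.014, -0.84, 0, 0, -1], [0.014, -0.935, 0, 0, -1]],
])

```text
t: 16.23
position: [0.4905, -0.3138, 0.2421]
ee_rot: [[-0.99, 0.144, -0.0], [0.144, 0.99, -0.001], [0.0, -0.001, -1.0]]
force: [-0.3, -0.6, -5.6]
grip_width: 0.151
finger_force: 78.6
```

apply_moves([
  [[0, -0.15, 0, 0, -1], [0, -0.32, 0, 0, -1], [0.01, -0.5, 0, 0, -1], [0.014, -0.68, 0, 0, -1], [0.014, -0.84, 0, 0, -1], [0.014, -0.92, 0.05, 0, -1], [0.014, -0.935, 0.15, 0, -1], [0.014, -0.935, 0.3, 0, -1]],
])

```text
t: 16.9
position: [0.474, -0.4234, 0.2065]
ee_rot: [[-0.99, 0.143, 0.002], [0.143, 0.99, -0.001], [-0.002, -0.001, -1.0]]
force: [0.7, 0.7, -5.5]
grip_width: 0.147
finger_force: 78.6
```

apply_moves([
  [[0, 0, 0.15, 0, -1], [0, 0, 0.35, 0, -1], [0, 0, 0.55, 0, -1], [0, 0, 0.75, 0, -1], [0, 0, 0.87, 0, -1], [0, 0, 0.95, 0, -1], [0, 0, 0.98, 0, -1], [0, 0, 0.98, 0, -1]],
])

```text
t: 17.57
position: [0.4735, -0.4219, 0.0879]
ee_rot: [[-0.99, 0.142, -0.001], [0.142, 0.99, 0.001], [0.001, 0.001, -1.0]]
force: [0.2, 0.7, -5.8]
grip_width: 0.144
finger_force: 78.6
```

apply_moves([
  [[0.016, -0.03, 0.05, 0, -1], [0.016, -0.03, 0.1, 0, -1], [0.016, -0.03, 0.13, 0, -1], [0.016, -0.03, 0.145, 0, -1], [0.016, -0.03, 0.152, 0, -1], [0.016, -0.03, 0.152, 0, -1]],
])

```text
t: 18.07
position: [0.4709, -0.4261, 0.0704]
ee_rot: [[-0.99, 0.143, 0.0], [0.143, 0.99, -0.0], [-0.0, -0.0, -1.0]]
force: [0.3, 0.0, -5.0]
grip_width: 0.15
finger_force: 78.7
```

apply_moves([
  [[0, 0, 0.006, 0, -1], [0, 0, 0.012, 0, -1], [0, 0, 0.015, 0, -1], [0, 0, 0.015, 0, -1]],
])

```text
t: 18.4
position: [0.4709, -0.426, 0.0686]
ee_rot: [[-0.99, 0.143, 0.0], [0.143, 0.99, 0.0], [-0.0, 0.0, -1.0]]
force: [-0.3, 0.3, -5.8]
grip_width: 0.146
finger_force: 78.7
```

apply_moves([
  [[0, 0, 0.005, 0, -1], [0, 0, 0.008, 0, -1], [0, 0, 0.008, 0, -1]],
])

```text
t: 18.65
position: [0.471, -0.426, 0.0684]
ee_rot: [[-0.99, 0.143, 0.001], [0.143, 0.99, -0.0], [-0.001, -0.0, -1.0]]
force: [-1.8, 2.2, 4.4]
grip_width: 0.146
finger_force: 80.0
```

apply_moves([
  [[0, 0, 0.008, 0, -0.5], [0, 0, 0.008, 0, 0], [0, 0, 0.008, 0, 0.3], [0, 0, 0.008, 0, 0.3], [0, 0, 0.008, 0, 0.3], [0, 0, -0.1, 0, 0.3], [0, 0, -0.3, 0, 0.3], [0, 0, -0.5, 0, 0.3]],
], grip_force=20)

```text
t: 19.32
position: [0.4704, -0.4257, 0.1276]
ee_rot: [[-0.99, 0.143, -0.002], [0.143, 0.99, 0.001], [0.002, 0.001, -1.0]]
force: [1.2, -0.7, 0.4]
grip_width: 0.651
finger_force: 0.0
```

apply_moves([
  [[0, 0, -0.25, 0, 0.3], [0, 0, -0.5, 0, 0.3], [0, 0, -0.75, 0, 0.3], [0, 0, -0.8, 0, 0.3], [0, 0, -0.8, 0, 0.3]],
])

```text
t: 19.73
position: [0.4718, -0.4271, 0.2263]
ee_rot: [[-0.99, 0.143, 0.004], [0.143, 0.99, -0.003], [-0.004, -0.003, -1.0]]
force: [0.1, -0.3, 0.5]
grip_width: 0.649
finger_force: 0.0
```

Run:
```python
from h import *
np.set_printoptions(precision=4,suppress=True)
S=arm.sense();w=optics.get_image('wrist')[:,:,::-1].copy();print(S['position'],S['force'],S['grip_width'])
cv2.imwrite('pics/w8.png',w)
c,b,a=blob(w,(295,100,345,265));print(c,a,b.tolist(),onz('wrist',c,.094,S),[onz('wrist',p,.094,S) for p in b])
```

```text
[ 0.4718 -0.4271  0.2263] [ 0.1212 -0.3389  0.4821] 0.6489356749309989
[318.  183.5] 1595 [[311.0, 125.0], [325.0, 125.0], [325.0, 242.0], [311.0, 242.0]] [ 0.4681 -0.4258  0.094 ] [array([ 0.4097, -0.4243,  0.094 ]), array([ 0.4116, -0.4109,  0.094 ]), array([ 0.5344, -0.4276,  0.094 ]), array([ 0.5323, -0.4428,  0.094 ])]
```

View pics/w8.png

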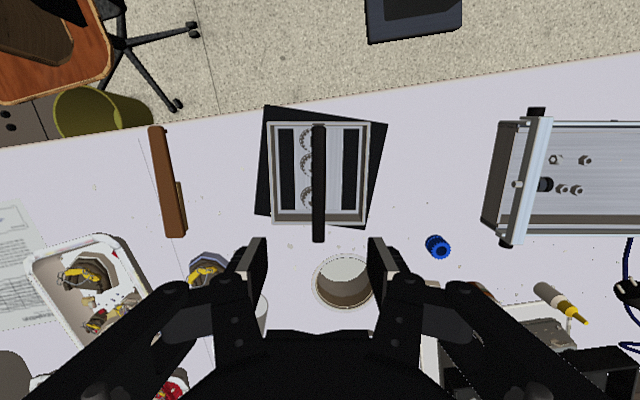

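The sieve stands on the mat at about (318,170), central, with its three large nuts. The four small nuts are in the tray at (555,160), (585,160), (563,189) and (577,190). The gripper is clear, so I hand in.

```bash
python3 -c "
from rig import arm
print(arm.job_done())"
```

```text
the job is handed in; nothing more can be done
None
```

The job is handed in: all four small nuts are in the tray, and the sieve stands centred on the mat with its three large nuts and the gripper clear; no verdict came back, and buffer travel was judged only from force and position.

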